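# Aim the bench lamp at the packing tray

## Robot

A 7-joint arm with a two-finger parallel gripper is mounted at the origin on a cart in front of the work surface, level with it; the furniture and walls round the work are solid. World frame = base frame: x ahead of the robot, y to its left, z up, the work surface at z = 0. Lengths are in m, angles in rad, forces in N, time in s.
With the tool pointing down it reaches from about 0.425 to 0.825 m from the base axis. Payload 3.6 kg.
Tool frame: the origin (TCP) lies between the finger pads; the fingertips stand 14 mm ahead of it and the grasp point (between the pads) lies 5 mm behind it; z points along the fingers, y is the direction in which the jaws open and shut (so a half turn about z gives the same grasp; the last joint's range is limited). The gripper opens to 93 mm and grips with 3 to 60 N. Pads are 15 mm wide; open, the fingers measure 128 mm over their backs; the gripper's body (75 mm by 188 mm) begins 65 mm behind the grasp point.
Start: joints at [1.282, 0.615, -0.013, 1.423, 0.008, 1.103, -0.04], TCP at [0.169, -0.628, 0.233] pointing down, gripper open.
Joint ranges: [-3.12, 3.12], [-0.3, 2.06], [-1.34, 1.32], [0.26, 2.42], [-1.36, 4.5], [0.01, 1.98], [-2.84, 2.84]. Speed limits (rad/s): [2.79, 2.79, 3.14, 3.14, 3.14, 3.14, 3.14].

## Interface

Orientations are given as [roll, pitch, yaw] about the fixed x, y, z axes, in that order (R = Rz(yaw) Ry(pitch) Rx(roll)).
In Python, from plant import robot gives the robot as it stands.
- The arm moves only by the shell command python3 -m crank 'ROWS' [FORCE]. ROWS is JSON, a list of rows, each a list of 7 numbers: the shift along the world's x, y, z scaled (see below), then the turn, a rotation vector about the world's x, y, z scaled (see below), then the closure, from 0 (fully open) to 1 (shut). In form: [[x, y, z, rx, ry, rz, grip], ...]. A call has 1 to 20 rows; each row is the pose to reach, as a shift and turn from the pose measured when the call began; what a row does not reach only later rows make up. The controller multiplies each number of a shift by 0.4 m and each number of a turn by pi/4 rad. A row lasts 1/8 s, in which the tool goes at most 62.5 mm and 10.7 degrees, less where a joint would pass 70% of its speed; a pose out of reach is approached as far as the arm can. A call with a number of a shift or a turn outside -1 to 1 is refused whole. A call with a gripper value outside its range is refused whole. The fingers move at their own pace and stop on an object; FORCE is the grip in N (left out, the last holds). Time passes only in rows, so rows that repeat a pose let the fingers close. It gives the time, the measured TCP pose, the force and the opening at its end, in the units of the state.
- robot.get_obs(): the state, without advancing time (a new reading comes with each control period).
- robot.grab_frame(name): name is "side" or "top"; returns a dict with "image" (420x560x3 uint8, red, green, blue), "intrinsics" (3x3 intrinsics, pixels), "k1" (the pictures are not rectified: a ray, as slopes to the right and down, at radius r is drawn at 1 + k1 r^2 times it, then the intrinsics apply), "extrinsics" (4x4, takes a point from world to camera coordinates). Camera axes: x right, y down, z forward; pixel columns grow to the right and rows downward; lengths in m; the calibration is good to about 2 mm. A picture is of the moment at which its call begins. There is no depth.
- robot.job_done(): hands the job in, once; it reports no verdict.
Trained networks look in a picture, given as the dict that the camera call returned (one of the last four; its "shot" number tells which), for a name from the list of things; names that differ only in an ending like _2 or _b are one class to them, and where a whole thing is asked for, a point or a joint stands for the part that bears it (a point fixed in the world has none). Each returns a list of dicts, best first, with "conf" (0 to 1); they miss things now and then, are a little off and sometimes report something else, mostly with a low value. They report only what shows in the picture. A call takes as long as a camera call. They do not tell look-alikes from the thing itself.
- robot.recognise(label, picture): "bbox" ([centre column, centre row, width, height] in pixels, round what is visible of it).
- robot.pinpoint(label, picture): "location" ([column, row] in pixels: a listed point, or the origin of a listed thing).
The state is a dict: "clock": time; "joint_positions": joint angles; "joint_velocities": joint speeds; "effort": joint torques, N m; "ee_pos": TCP position; "tcp_rot": TCP orientation; "wrist_force": force on the tool from outside, world axes, zero at the start; "torque": the same for the moment, N m; "width": finger opening in m.
Only numpy, scipy, OpenCV 4.12 (cv2) and the standard library are available. Lean on these libraries where they do the work, as an engineer would, in place of code of your own. Each camera call takes 0.05 s, during which the arm holds its last target.

## Task

Aim the bench lamp at the tray that is being packed: take the lamp by the grip on its head, swing the arm round and tilt the head up on its friction knuckle until the head's flat white face looks straight at the middle of the tray, then let go and check that the lamp keeps its aim. Leave the tray and the other things on the bench where they are.

Things in the scene. Friction and masses are not known exactly. Their poses are not given: they have to be found in the camera images.
- lamp: Bench lamp, 0.28 m tall: a heavy round steel foot 148 mm across that does not move, with an upright post 18 mm in diameter. The post carries a level swing arm (joint lamp_swing), whose end carries a round LED head (joint lamp_head). Origin: on the bench, on the post's axis; z up; with lamp_swing at 0 the arm points along this body's own -x.
- lamp_swing (a joint): Swing of the arm about the post's vertical axis, rad, stays where it is left (friction 0.3 N m, about 1.4 N sideways at the grip). 0: arm along the foot's own -x; growing turns it anticlockwise seen from above. Range -1.4 to 1.4.
- lamp_head (a joint): Tilt of the head on its friction knuckle, rad, about a level axis across the arm that passes through point lamp_knuckle. 0: face looks straight down and the grip is level, pointing away from the post; growing lifts the grip, so that the face looks out away from the post (at 0.7 it looks outward and down, 0.7 rad off the vertical). Range -0.6 to 1.35. Friction 0.25 N m (about 2.5 N at the grip) holds it where it is left.
- lamp_knuckle (a point): Point on the tilt axis in the middle of the knuckle, at the end of the swing arm: 0.270 m above the bench and 0.130 m out from the post's axis. Its frame turns with the arm: -x points outward along the arm, y along the tilt axis, z up.
- lamp_face (a point): Centre of the head's flat white face (diffuser 90 mm across, head 104 mm across and 26 mm thick, grey, finned back). Its frame turns with the head: the light leaves along its -z, square to the face; y is the tilt axis; -x points towards the grip. It lies 54 mm from the knuckle along -z, so the centre line of the light, drawn backwards, passes through the knuckle.
- lamp_grip (a point): Middle of the head's grip: a round black rubber handle 51 mm long and 18 to 19 mm thick on a 12 mm stem, standing out from the head's rim on the side away from the post. In the head's frame (same axes as lamp_face, origin at the knuckle) it lies at x = -0.093, y = 0, z = -0.036 m; the handle runs along the head's x. It can be pinched from above across its thickness, with free space on both sides, and turns between the fingers as the head tilts.
- tray: The tray being packed: open wooden tray, 100 x 150 x 50 mm outside, walls 6 mm, floor 5 mm, with a tied bundle of cheroots and two single ones in it. Loose, about 0.45 kg. Origin: centre of its underside; y along its long side; z up.
- tray_mid (a point): Middle of the tray, the point to aim at: 20 mm above its underside, at the height of the cheroots in it.
- glue_pot: White round glue pot, 65 mm across, 44 mm high; bystander, loose. Origin: centre of its underside.
- thread_spool: Spool of thread, 40 mm across, 48 mm high; bystander, loose. Origin: centre of its underside.
- rubber_stamp: Wooden hand stamp with a turned knob, 36 x 47 x 52 mm; bystander, loose. Origin: centre of its underside.
- cheroot_bundle: Tied flat bundle of cheroots lying on the bench, 46 x 102 x 21 mm, not in the tray; bystander, loose. Origin: centre of its underside.
There are look-alikes about, which are no part of the job. What is shaped like the tray but yellow is not meant.

How it is judged:
On the way, in this order (a step that is already met when the one before it is completed fails the run):
1. the lamp head is brought by the fingers to look at the middle of the tray (x of tray_mid in the frame of lamp_face between -0.03 and 0.03 m and y of tray_mid in the frame of lamp_face between -0.03 and 0.03 m and z of tray_mid in the frame of lamp_face below -0.05 m and contact force between the fingers and lamp above 0.3 N), for 0.1 s.
2. the lamp is let go and keeps its aim on its own for a second (x of tray_mid in the frame of lamp_face between -0.03 and 0.03 m and y of tray_mid in the frame of lamp_face between -0.03 and 0.03 m and z of tray_mid in the frame of lamp_face below -0.05 m and velocity of joint lamp_swing between -0.03 and 0.03 rad/s and velocity of joint lamp_head between -0.03 and 0.03 rad/s and contact force between anything else and lamp below 0.2 N), for 1 s.
At the end, for the whole second after the job is handed in: Nothing touches the lamp, it is at rest and the centre line of its light (from lamp_face along -z) passes tray_mid within 30 mm measured along the head's tilt axis and within 30 mm across it; the tray is at rest where it stood (all of step 2 and linear speed of tray below 0.02 m/s).
It fails at once if the tray is moved by more than 15 mm (distance of tray from where it was at the start of the episode above 0.015 m).
It fails at once if the glue pot is moved by more than 25 mm (distance of glue_pot from where it was at the start of the episode above 0.025 m).
It fails at once if the thread spool is moved by more than 25 mm (distance of thread_spool from where it was at the start of the episode above 0.025 m).
It fails at once if the rubber stamp is moved by more than 25 mm (distance of rubber_stamp from where it was at the start of the episode above 0.025 m).
It fails at once if the loose bundle of cheroots is moved by more than 25 mm (distance of cheroot_bundle from where it was at the start of the episode above 0.025 m).
It also fails if it takes over 42 s, if anything falls off the work surface, if the arm or the gripper's body presses on something with over 40 N, if the wrist force passes 120 N, or if a joint passes its speed limit or range.

## Working session

There is one attempt and no reset: what is moved stays moved. The work goes in short steps, Python scripts to look and compute and a shell command to move; the robot and the scene stay as the last step left them, time stands still between calls to the robot, and variables do not carry over. Pictures are saved under pics/ and viewed, and the job is handed in when it is done.

```bash
ls; mkdir -p pics
cat > h.py <<'E'
import numpy as np, cv2
from plant import robot
def ray(f,px):
    K=np.array(f["intrinsics"]);k1=f["k1"];T=np.array(f["extrinsics"])
    u=(px[0]-K[0,2])/K[0,0];v=(px[1]-K[1,2])/K[1,1]
    d=cv2.undistortPoints(np.array([[px]],float),K,np.array([k1,0,0,0.]))[0,0]
    R=T[:3,:3];o=-R.T@T[:3,3];w=R.T@np.array([d[0],d[1],1]);return o,w/np.linalg.norm(w)
def plane(f,px,z):
    o,w=ray(f,px);return o+w*(z-o[2])/w[2]
def tri(f1,p1,f2,p2):
    o1,a=ray(f1,p1);o2,b=ray(f2,p2)
    s=np.linalg.lstsq(np.stack([a,-b],1),o2-o1,rcond=None)[0]
    A=o1+a*s[0];B=o2+b*s[1];return (A+B)/2,np.linalg.norm(A-B)
def proj(f,P):
    T=np.array(f["extrinsics"]);p,_=cv2.projectPoints(np.array([P],float),cv2.Rodrigues(T[:3,:3])[0],T[:3,3],np.array(f["intrinsics"]),np.array([f["k1"],0,0,0.]));return p[0,0]
def save(f,n): cv2.imwrite("pics/"+n,f["image"][:,:,::-1])
E
python3 - <<'E'
from h import *
fs={n:robot.grab_frame(n) for n in("side","top")}
for n,f in fs.items():
    save(f,n+"0.png")
    T=np.array(f["extrinsics"]);print(n,-T[:3,:3].T@T[:3,3],f["k1"])
    for l in("lamp","lamp_knuckle","lamp_face","lamp_grip","tray","tray_mid"):
        print(l,[(np.round(d["location"],1),round(d["conf"],2)) for d in robot.pinpoint(l,f)][:4])
print(robot.get_obs())
E
```

```text
pics
side [0.5346483  1.00566324 0.82007746] -0.048225566899792814
lamp [(array([223.4, 255.5]), 0.77)]
lamp_knuckle [(array([268.7, 173.4]), 0.7)]
lamp_face [(array([265.4, 195.6]), 0.9)]
lamp_grip [(array([300.1, 203.4]), 0.91)]
tray [(array([331.5, 214.2]), 0.91), (array([332.1, 266.4]), 0.59), (array([270.2, 176.2]), 0.41)]
tray_mid [(array([334.5, 257.3]), 0.94), (array([330.5, 208.1]), 0.93)]
top [0.38238116 0.12555037 1.12009571] -0.1341140047244235
lamp [(array([301.8, 162.8]), 0.87)]
lamp_knuckle [(array([288.8, 180.5]), 0.89)]
lamp_face [(array([290.3, 182.8]), 0.75), (array([284.6, 275.3]), 0.67)]
lamp_grip [(array([276. , 225.3]), 0.84)]
tray [(array([377.9, 274.5]), 0.93), (array([282.3, 277.3]), 0.65)]
tray_mid [(array([286.1, 277.9]), 0.79), (array([380. , 274.3]), 0.74), (array([292. , 177.7]), 0.58), (array([219.6, 296. ]), 0.49)]
{'clock': 0.7, 'joint_positions': array([ 1.2814998 ,  0.61486957, -0.01262165,  1.42337742,  0.00810477,
        1.10338197, -0.04039054]), 'joint_velocities': array([-0.00102141, -0.0006426 , -0.00026963,  0.00121617, -0.00013694,
        0.00033224,  0.00249699]), 'effort': array([ 6.63541414e-05, -4.58679664e+01,  2.08969382e-01, -1.65997785e+01,
       -6.10208767e-02,  1.31605109e-02,  4.47207174e-05]), 'ee_pos': array([ 0.16888857, -0.62766326,  0.23266743]), 'tcp_rot': array([ 3.14157989e+00, -4.57915005e-05,  2.62867943e-01]), 'wrist_force': array([ 0.40432224, -0.27865022,  0.11565537]), 'torque': array([-0.00267345,  0.0089237 , -0.02215623]), 'width': 0.09278222728763465}
```

View pics/side0.png

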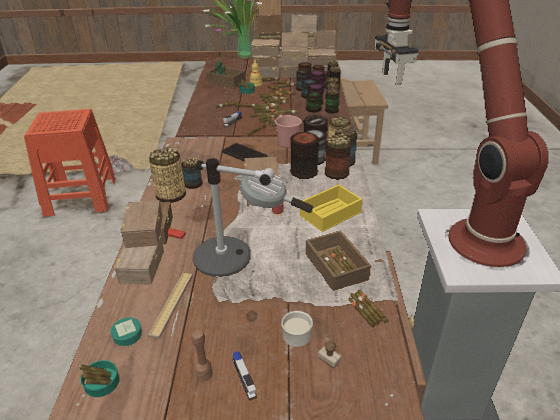

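View pics/top0.png

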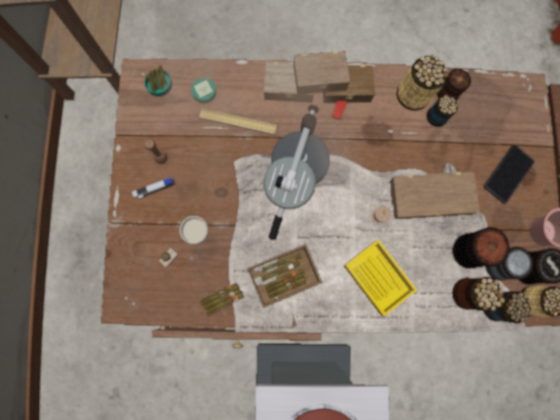

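The wooden tray, at top (285,276) and side (337,260), fits the description. The yellow one, at top (380,277) and side (331,208), is the look-alike. The lamp foot is at top (300,160), and the grip is at top (275,226) and side (301,205). I'll measure these and confirm with a crop.

Run:
```python
from h import *
s=robot.grab_frame("side");t=robot.grab_frame("top")
save(s,"side1.png");save(t,"top1.png")
im=np.hstack([cv2.resize(t["image"][130:310,230:330],(400,600)[:1]+(600,) ,interpolation=2)[:, :],cv2.resize(s["image"][140:290,240:390][:, :],(400,600)[:1]+(600,))])
a=cv2.resize(t["image"][90:315,210:360],(400,600),interpolation=2);b=cv2.resize(s["image"][150:300,190:390],(400,300),interpolation=2);b=np.vstack([b,np.zeros((300,400,3),np.uint8)])
cv2.imwrite("pics/crop1.png",np.hstack([a,b])[:,:,::-1])
def get(l,f,near=None):
    r=robot.pinpoint(l,f)
    if near is not None: r=[d for d in r if np.hypot(*(np.array(d["location"])-near))<25]
    return np.array(r[0]["location"]) if r else None
for l,ns,nt in(("lamp",(223,255),(300,160)),("lamp_knuckle",(266,178),(290,182)),("lamp_face",(265,190),(290,182)),("lamp_grip",(301,205),(275,226)),("tray",(337,262),(285,276)),("tray_mid",(337,260),(285,276)),("glue_pot",None,None),("rubber_stamp",None,None),("cheroot_bundle",None,None),("thread_spool",None,None)):
    p,q=get(l,s,ns),get(l,t,nt); print(l,p,q)
    if p is not None and q is not None: print("   ",np.round(tri(s,p,t,q)[0],4),round(tri(s,p,t,q)[1],4))
    z={"lamp":0,"lamp_knuckle":.27,"tray_mid":.02}.get(l,0)
    if p is not None: print("    S",np.round(plane(s,p,z),4))
    if q is not None: print("    T",np.round(plane(t,q,z),4))
```

```text
lamp [223.1 255.8] [300.7 163. ]
    [0.6942 0.0581 0.003 ] 0.0032
    S [0.6964 0.054  0.    ]
    T [0.6933 0.0581 0.    ]
lamp_knuckle [270.  171.6] [291.2 180.4]
    [0.5751 0.0932 0.2762] 0.0141
    S [0.5686 0.0862 0.27  ]
    T [0.5838 0.0921 0.27  ]
lamp_face [263.5 190.7] [289.7 178.6]
    [0.5905 0.0942 0.2274] 0.0137
    S [ 0.6026 -0.251   0.    ]
    T [0.6523 0.0853 0.    ]
lamp_grip [299.7 206.8] [274.  226.2]
    [0.5042 0.123  0.2011] 0.0013
    S [ 0.4935 -0.1636  0.    ]
    T [0.5316 0.1223 0.    ]
tray [336.3 267.9] None
    S [0.4093 0.1025 0.    ]
tray_mid [335.2 260.4] [283.7 277.2]
    [0.4099 0.0967 0.0193] 0.0055
    S [0.4127 0.097  0.02  ]
    T [0.4072 0.0971 0.02  ]
glue_pot None None
rubber_stamp [328. 361.] [168.2 260.4]
    [ 0.4463  0.3792 -0.0051] 0.0073
    S [0.4504 0.3824 0.    ]
    T [0.4424 0.3786 0.    ]
cheroot_bundle [371.1 310.4] [219.8 295.4]
    [0.353  0.2506 0.0071] 0.0168
    S [0.3431 0.2453 0.    ]
    T [0.3612 0.2496 0.    ]
thread_spool None [376.2 212.7]
    T [ 0.5701 -0.1317  0.    ]
```

View pics/crop1.png

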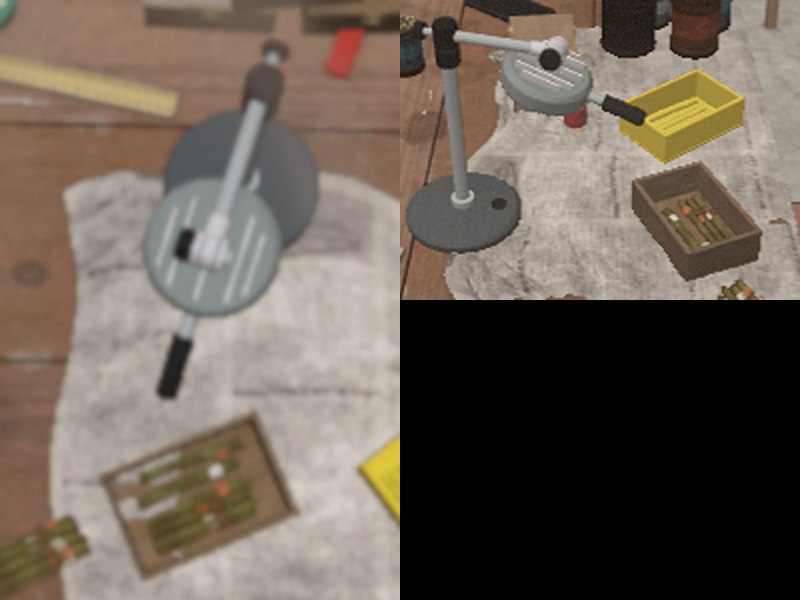

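The crop confirms the brown tray with cheroots, triangulated to (0.410, 0.097, 0.02). The lamp comes out as:

| Quantity | Value |
|---|---|
| Post | (0.694, 0.057) |
| Grip now | (0.504, 0.123, 0.201) |
| Arm direction now | about 19° from -x towards +y |
| Arm direction needed | about 8° |
| Head tilt now | about -0.40 rad |
| Head tilt needed | about +0.56 rad |
| Final grip point | about (0.468, 0.089, 0.289) |

I'll go there up high first.

```bash
python3 -m crank '[[0,0,0.12,0,0,0,0],[0.1,0.08,0.25,0,0,-0.05,0],[0.2,0.16,0.38,0,0,-0.1,0],[0.3,0.25,0.45,0,0,-0.15,0],[0.4,0.33,0.45,0,0,-0.2,0],[0.5,0.41,0.45,0,0,-0.25,0],[0.6,0.5,0.45,0,0,-0.3,0],[0.7,0.58,0.45,0,0,-0.35,0],[0.76,0.7,0.45,0,0,-0.38,0],[0.8,0.83,0.45,0,0,-0.4,0],[0.83,0.95,0.45,0,0,-0.4,0],[0.83,0.95,0.45,0,0,-0.4,0]]'
```

```text
clock: 3.3
ee_pos: [0.5028, -0.2421, 0.4131]
tcp_rot: [-3.139, -0.002, -0.041]
wrist_force: [-0.6, -0.7, -0.2]
width: 0.0931
```

```bash
python3 -m crank '[[0.02,0.1,0,0,0,-0.04,0],[0.03,0.23,0,0,0,-0.08,0],[0.03,0.36,0,0,0,-0.13,0],[0.03,0.5,0,0,0,-0.18,0],[0.02,0.64,0,0,0,-0.24,0],[0.01,0.77,0,0,0,-0.3,0],[0,0.87,0,0,0,-0.35,0],[-0.01,0.92,0,0,0,-0.37,0],[-0.01,0.92,0,0,0,-0.37,0],[-0.01,0.92,0,0,0,-0.37,0]]'
python3 - <<'E'
from h import *
s=robot.grab_frame("side");t=robot.grab_frame("top")
o=robot.get_obs();print(o["ee_pos"],o["tcp_rot"],o["joint_positions"])
a=cv2.resize(t["image"][90:315,210:360],(400,600),interpolation=2);b=cv2.resize(s["image"][80:300,190:390],(400,440),interpolation=2);b=np.vstack([b,np.zeros((160,400,3),np.uint8)])
cv2.imwrite("pics/crop2.png",np.hstack([a,b])[:,:,::-1])
for l in("lamp_grip","lamp_knuckle","lamp_face"):
    for f in(s,t):print(l,[(np.round(d["location"],1),round(d["conf"],2)) for d in robot.pinpoint(l,f)])
print(proj(s,[.504,.123,.201]),proj(t,[.504,.123,.201]))
E
```

```text
clock: 4.55
ee_pos: [0.4994, 0.1237, 0.4132]
tcp_rot: [-3.14, -0.002, -0.335]
wrist_force: [0.9, 0.1, -0.5]
width: 0.093
[0.49930293 0.12381655 0.41313457] [-3.13960117e+00 -2.13150463e-03 -3.35374090e-01] [-0.16742499  0.2750464  -0.16360284  1.48039051  0.04473876  1.3869217
 -2.23920699]
lamp_grip [(array([298.9, 202.6]), 0.59)]
lamp_grip []
lamp_knuckle [(array([270.3, 172.5]), 0.93)]
lamp_knuckle []
lamp_face [(array([262.9, 193.1]), 0.87)]
lamp_face [(array([377. , 215.2]), 0.62)]
[299.49717762 206.79868822] [273.9418133  226.60584616]
```

View pics/crop2.png

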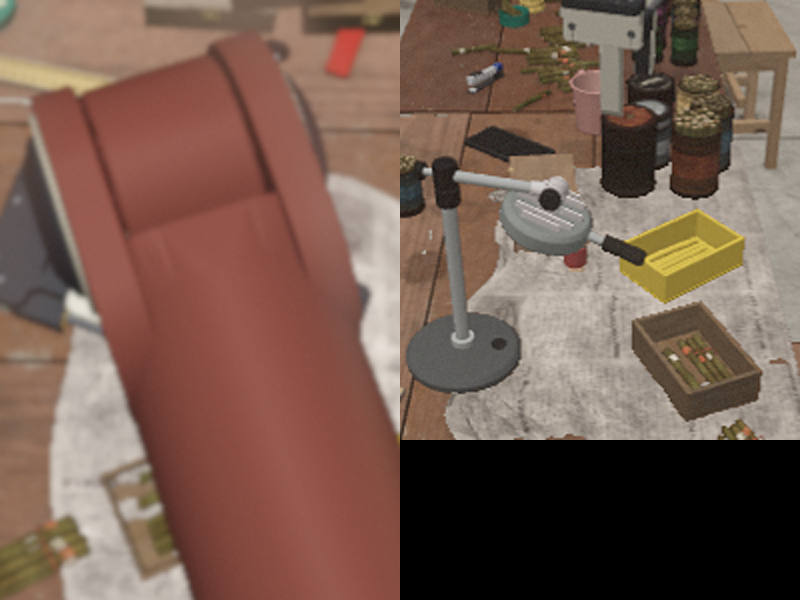

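The side crop shows the handle at about px (302,204), within 3 mm of the estimate. The gripper is straight above it, so I'll descend.

```bash
python3 -m crank '[[-0.01,0,-0.1,0,0,0,0],[-0.01,0,-0.2,0,0,0,0],[-0.01,0,-0.3,0,0,0,0],[-0.01,0,-0.4,0,0,0,0],[-0.01,0,-0.48,0,0,0,0],[-0.01,0,-0.54,0,0,0,0],[-0.01,0,-0.54,0,0,0,0],[-0.01,0,-0.54,0,0,0,0]]' 12
python3 - <<'E'
from h import *
s=robot.grab_frame("side")
cv2.imwrite("pics/crop3.png",cv2.resize(s["image"][100:300,190:390],(800,600)[1:]+(600,),interpolation=2)[:,:,::-1])
E
```

```text
clock: 5.95
ee_pos: [0.4957, 0.1257, 0.1982]
tcp_rot: [-3.138, -0.003, -0.333]
wrist_force: [0.4, 0.3, -0.6]
width: 0.0927
```

View pics/crop3.png

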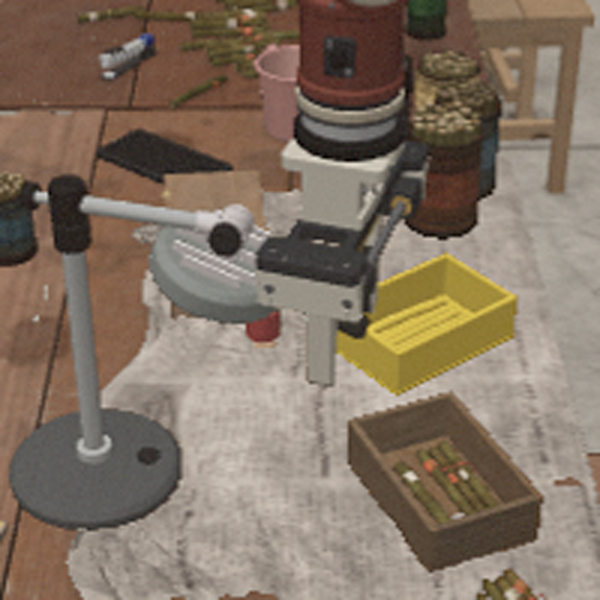

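The near finger covers the handle, whose end shows to its right at about crop (350,325), and the body is clear of the knuckle. I'll close.

```bash
python3 -m crank '[[0,0,0,0,0,0,0.5],[0,0,0,0,0,0,0.7],[0,0,0,0,0,0,0.9],[0,0,0,0,0,0,1],[0,0,0,0,0,0,1],[0,0,0,0,0,0,1],[0,0,0,0,0,0,1]]' 12
```

```text
clock: 6.88
ee_pos: [0.4958, 0.1258, 0.1984]
tcp_rot: [-3.137, -0.004, -0.333]
wrist_force: [-0.5, -1.0, -0.1]
width: 0.0276
```

```bash
python3 -m crank '[[0,0,0,0,0,0,1],[0,0,0,0,0,0,1],[0,0,0,0,0,0,1]]' 12
python3 - <<'E'
from h import *
s=robot.grab_frame("side")
cv2.imwrite("pics/crop4.png",cv2.resize(s["image"][150:250,230:330],(600,600),interpolation=2)[:,:,::-1])
E
```

```text
clock: 7.25
ee_pos: [0.4955, 0.1255, 0.1983]
tcp_rot: [-3.138, -0.003, -0.333]
wrist_force: [-0.8, -1.0, -0.6]
width: 0.018
```

View pics/crop4.png

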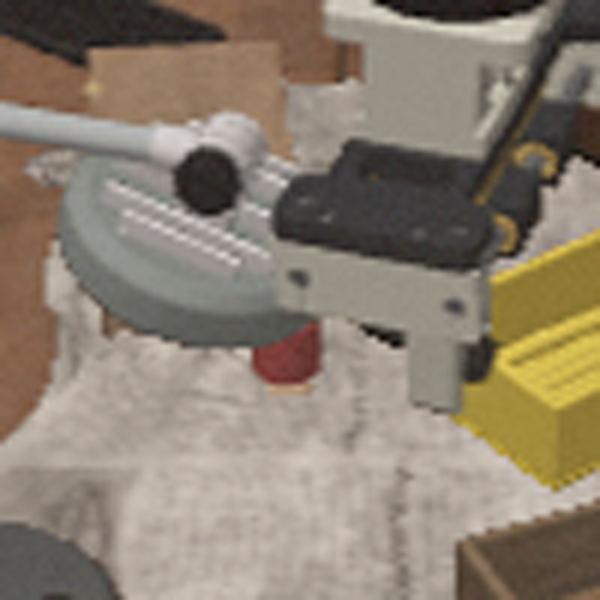

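The handle is held: the width is 18 mm, matching its thickness. Next I'll work out the arc.

Run:
```python
import numpy as np
P=np.array([.694,.0575]);g0=np.array([.4955,.1255,.2033])
v=g0[:2]-P;r=np.hypot(*v);th0=np.arctan2(v[1],-v[0]);q=np.array([r-.13,g0[2]-.27]);rho=np.hypot(*q);b0=np.arctan2(q[1],q[0])
M=np.array([.410,.097,.02]);w=M[:2]-P;th1=np.arctan2(w[1],-w[0]);a1=np.arctan2(np.hypot(*w)-.13,.25)
off=np.arctan2(.036,np.sqrt(rho**2-.036**2));b1=a1-off
print(np.degrees([th0,b0,th1,a1,b1]),rho,b0+off)
for s in np.linspace(0,1,13)[1:]:
    th=th0+s*(th1-th0);b=b0+s*(b1-b0);r=.13+rho*np.cos(b)
    g=np.array([P[0]-r*np.cos(th),P[1]+r*np.sin(th),.27+rho*np.sin(b)])
    print(np.round((g-g0)/.4,3),round((th0-th)/(np.pi/4),3))
```

```text
[ 18.90988412 -39.88161861   7.91815839  32.0850406   11.83749662] 0.10402314100911753 -0.3426792477234681
[-0.014 -0.004  0.015] 0.02
[-0.027 -0.009  0.032] 0.041
[-0.039 -0.015  0.049] 0.061
[-0.049 -0.021  0.067] 0.081
[-0.058 -0.028  0.085] 0.102
[-0.065 -0.036  0.104] 0.122
[-0.071 -0.044  0.123] 0.142
[-0.076 -0.053  0.142] 0.163
[-0.079 -0.062  0.162] 0.183
[-0.08  -0.071  0.181] 0.204
[-0.08  -0.08   0.201] 0.224
[-0.078 -0.09   0.22 ] 0.244
```

```bash
python3 -m crank '[[-0.014,-0.004,0.015,0,0,0.02,1],[-0.027,-0.009,0.032,0,0,0.04,1],[-0.039,-0.015,0.049,0,0,0.06,1],[-0.049,-0.021,0.067,0,0,0.08,1],[-0.058,-0.028,0.085,0,0,0.1,1],[-0.065,-0.036,0.104,0,0,0.12,1],[-0.071,-0.044,0.123,0,0,0.14,1],[-0.076,-0.053,0.142,0,0,0.16,1],[-0.079,-0.062,0.162,0,0,0.18,1],[-0.08,-0.071,0.181,0,0,0.2,1],[-0.08,-0.08,0.201,0,0,0.22,1],[-0.078,-0.09,0.22,0,0,0.245,1],[-0.078,-0.09,0.22,0,0,0.245,1],[-0.078,-0.09,0.22,0,0,0.245,1]]' 12
cat > m.py <<'E'
from h import *
import sys
s=robot.grab_frame("side");t=robot.grab_frame("top")
a=cv2.resize(t["image"][110:310,220:340],(360,600),interpolation=2);b=cv2.resize(s["image"][130:290,220:360],(420,480),interpolation=2);b=np.vstack([b,np.zeros((120,420,3),np.uint8)])
cv2.imwrite("pics/"+sys.argv[1],np.hstack([a,b])[:,:,::-1])
print(robot.get_obs()["width"])
for l in("lamp_grip","lamp_knuckle","lamp_face","tray_mid"):
    for f in(s,t):print(l,[(np.round(d["location"],1),round(d["conf"],2)) for d in robot.pinpoint(l,f)])
P=np.array([.694,.0575,0]);M=np.array([.41,.097,.02]);th=np.radians(7.92);d=np.array([-np.cos(th),np.sin(th),0]);z=np.array([0,0,1.]);a=np.radians(32.1)
k=P+.13*d+.27*z;fc=k+.054*(np.sin(a)*d-np.cos(a)*z);g=k+.093*(np.cos(a)*d+np.sin(a)*z)+.036*(np.sin(a)*d-np.cos(a)*z)
for n,x in(("k",k),("face",fc),("grip",g),("mid",M)):print(n,np.round(x,3),proj(s,x).round(1),proj(t,x).round(1))
E
python3 m.py crop5.png
```

```text
clock: 9.05
ee_pos: [0.4644, 0.0889, 0.2866]
tcp_rot: [-3.139, -0.004, -0.141]
wrist_force: [3.9, -1.8, -0.1]
width: 0.0184
0.018497661381112987
lamp_grip [(array([313.2, 167.1]), 0.89)]
lamp_grip [(array([302.1, 164. ]), 0.66)]
lamp_knuckle [(array([271.3, 171.5]), 0.84), (array([314.3, 165.5]), 0.15)]
lamp_knuckle [(array([301.5, 164.3]), 0.7), (array([297.7, 182.9]), 0.6)]
lamp_face [(array([284.6, 187.2]), 0.71)]
lamp_face []
tray_mid [(array([330.6, 209.2]), 0.88), (array([336.4, 259.3]), 0.57)]
tray_mid [(array([380.9, 272.3]), 0.87), (array([375.4, 213.3]), 0.7)]
k [0.565 0.075 0.27 ] [271.6 169.1] [299.9 190.2]
face [0.537 0.079 0.224] [284.6 187.4] [296.4 209. ]
grip [0.468 0.089 0.289] [316.  164.5] [292.6 240.1]
mid [0.41  0.097 0.02 ] [336.3 260.4] [283.8 276. ]
```

View pics/crop5.png

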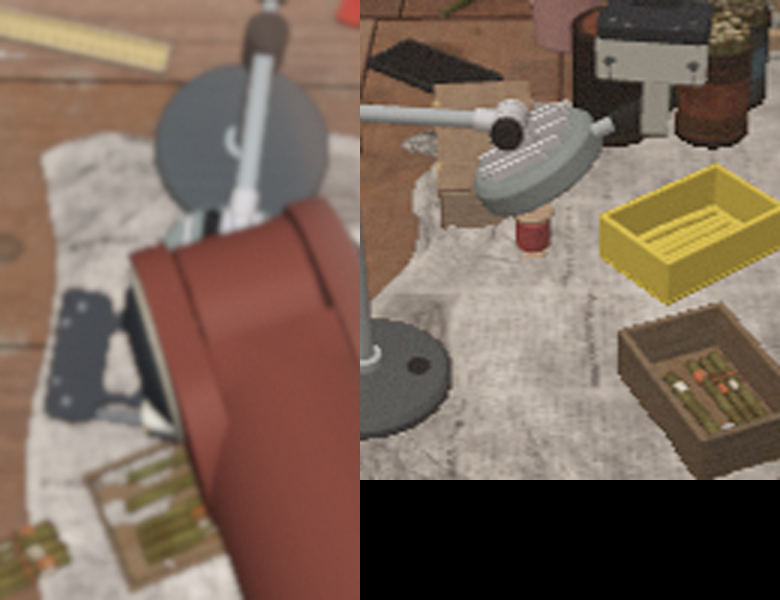

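The face shows at px (284.6,187.2), against (284.6,187.4) predicted for the aimed pose. I'll let go and lift away.

```bash
python3 -m crank '[[0,0,0,0,0,0,1],[0,0,0,0,0,0,0.8],[0,0,0,0,0,0,0.5],[0,0,0,0,0,0,0.2],[0,0,0,0,0,0,0],[0,0,0,0,0,0,0],[0,0,0,0,0,0,0],[0,0,0,0,0,0,0]]'
python3 -m crank '[[0,0,0.08,0,0,0,0],[0,0,0.18,0,0,0,0],[0,0,0.28,0,0,0,0],[0,0,0.36,0,0,0,0],[0,-0.1,0.36,0,0,0,0],[0,-0.25,0.36,0,0,0,0],[0,-0.4,0.36,0,0,0,0],[0,-0.55,0.36,0,0,0,0],[0,-0.7,0.36,0,0,0,0],[0,-0.85,0.36,0,0,0,0],[0,-0.95,0.36,0,0,0,0],[0,-0.95,0.36,0,0,0,0]]'
python3 m.py crop6.png
```

```text
clock: 10.55
ee_pos: [0.4644, 0.0895, 0.2863]
tcp_rot: [-3.138, -0.003, -0.14]
wrist_force: [0.2, 0.8, -0.2]
width: 0.0734
clock: 12.05
ee_pos: [0.463, -0.2944, 0.4293]
tcp_rot: [-3.139, -0.001, -0.148]
wrist_force: [-0.0, 0.8, 0.5]
width: 0.0932
0.09300338515634558
lamp_grip [(array([311. , 164.4]), 0.57)]
lamp_grip [(array([293.3, 237.2]), 0.83)]
lamp_knuckle [(array([273.5, 168.8]), 0.83), (array([330.8, 359.5]), 0.42)]
lamp_knuckle [(array([299.3, 185.2]), 0.68)]
lamp_face [(array([283.7, 185.6]), 0.7)]
lamp_face [(array([294.8, 201.7]), 0.94), (array([292.8, 235.2]), 0.35)]
tray_mid [(array([336.3, 260.2]), 0.86), (array([330.7, 210. ]), 0.78)]
tray_mid [(array([379.9, 274. ]), 0.93), (array([286.4, 275.6]), 0.69)]
k [0.565 0.075 0.27 ] [271.6 169.1] [299.9 190.2]
face [0.537 0.079 0.224] [284.6 187.4] [296.4 209. ]
grip [0.468 0.089 0.289] [316.  164.5] [292.6 240.1]
mid [0.41  0.097 0.02 ] [336.3 260.4] [283.8 276. ]
```

View pics/crop6.png

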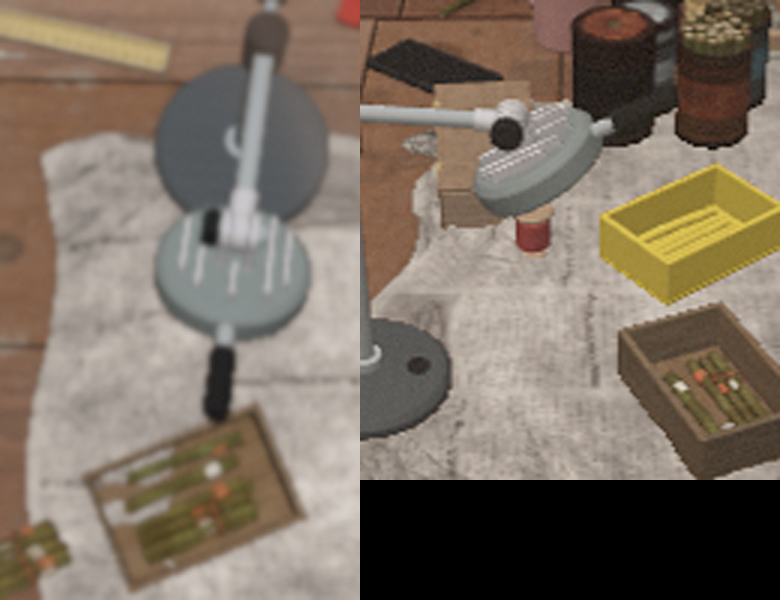

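Run:
```python
from h import *
from scipy.optimize import least_squares
s=robot.grab_frame("side");t=robot.grab_frame("top")
im=np.hstack([cv2.resize(t["image"][170:260,260:340],None,fx=5,fy=5,interpolation=2),np.zeros((450,0,3),np.uint8),cv2.resize(s["image"][140:230,260:330],None,fx=5,fy=5,interpolation=2)])
cv2.imwrite("pics/crop7.png",im[:,:,::-1])
P=np.array([.694,.0575,0]);z=np.array([0,0,1.])
def pt(th,a,x,zz):
    d=np.array([-np.cos(th),np.sin(th),0]);return P+.13*d+.27*z+x*(np.cos(a)*d+np.sin(a)*z)+zz*(np.sin(a)*d-np.cos(a)*z)
obs=[(t,(294.3,225.7),.0675,.036),(t,(291.3,249.3),.1185,.036),(t,(292.3,237.7),.093,.036),(t,(293.3,237.2),.093,.036),(s,(304,172.7),.0675,.036),(s,(311,164.4),.093,.036),(s,(313.7,167.3),.093,.036),(s,(283.7,185.6),0,.054)]
f=lambda p:np.concatenate([proj(c,pt(p[0],p[1],x,zz))-o for c,o,x,zz in obs])
r=least_squares(f,[.14,.56],loss="soft_l1");print(np.degrees(r.x),r.fun.round(1))
th,a=r.x;M=np.array([.41,.097,.02])
d=np.array([-np.cos(th),np.sin(th),0]);y=np.array([-d[1],d[0],0]);m=M-pt(th,a,0,.054)
print("across x",m@(np.cos(a)*d+np.sin(a)*z),"y",m@y,"along",m@(np.sin(a)*d-np.cos(a)*z))
```

```text
[ 8.05284038 32.65944754] [-0.5  3.6 -0.4  1.7  0.1  2.2 -0.9  2.7  2.  -3.7  4.9 -0.2  2.2 -3.1
  1.1  1.8]
across x -0.0029587662394799067 y 0.0006740084212611701 along 0.24105333311761776
```

View pics/crop7.png

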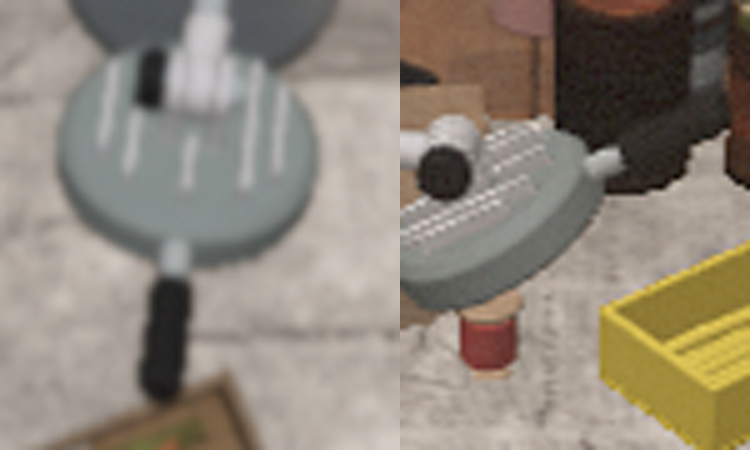

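Run:
```python
from h import *
from scipy.optimize import least_squares
s=robot.grab_frame("side");t=robot.grab_frame("top")
z=np.array([0,0,1.])
def pt(p,x,zz):
    th,a=p[:2];d=np.array([-np.cos(th),np.sin(th),0]);return np.array([.694,.0575,0])+p[2:5]+.13*d+.27*z+x*(np.cos(a)*d+np.sin(a)*z)+zz*(np.sin(a)*d-np.cos(a)*z)
obs=[(t,(294,225.2),.0675,.036),(t,(291.6,249.5),.1185,.036),(s,(303,172),.0675,.036),(s,(325,160.5),.1185,.036)]
f=lambda p:np.concatenate([proj(c,pt(p,x,zz))-o for c,o,x,zz in obs]+[p[2:5]/.004])
r=least_squares(f,[.14,.56,0,0,0]);print(np.degrees(r.x[:2]),r.x[2:].round(4),r.fun.round(1))
p=r.x;th,a=p[:2];d=np.array([-np.cos(th),np.sin(th),0]);y=np.array([-d[1],d[0],0]);m=np.array([.41,.097,.02])-pt(p,0,.054)
print(m@(np.cos(a)*d+np.sin(a)*z),m@y,m@(np.sin(a)*d-np.cos(a)*z))
for A in (26,30,34):
  q=p.copy();q[1]=np.radians(A);print(A,proj(s,pt(q,.1185,.036))-proj(s,pt(q,.0675,.036)),proj(t,pt(q,.1185,.036))-proj(t,pt(q,.0675,.036)))
# tray check: outline corners of floor/top rim, top view
T=cv2.resize(t["image"][235:315,235:335],None,fx=6,fy=6,interpolation=2)
cv2.imwrite("pics/tray.png",T[:,:,::-1])
```

```text
[ 7.58215774 30.09056344] [ 0.0057  0.0009 -0.0008] [ 0.2  1.5 -0.3 -0.5  0.5 -1.5 -0.9  1.1  1.4  0.2 -0.2]
0.015471865523306304 -7.314643144256553e-05 0.24298245268560978
26 [21.26060642 -7.54625825] [-3.03834148 23.23284146]
30 [20.60790706 -8.92059897] [-2.84410769 22.30576046]
34 [ 19.84248992 -10.26887083] [-2.62899109 21.23360477]
```

View pics/tray.png

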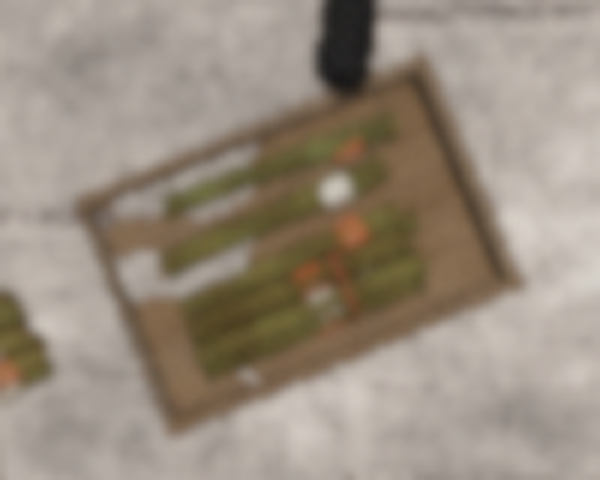

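Run:
```python
from h import *
from scipy.optimize import least_squares
s=robot.grab_frame("side");t=robot.grab_frame("top")
z=np.array([0,0,1.])
def pt(p,x,yy,zz):
    th,a=p[:2];d=np.array([-np.cos(th),np.sin(th),0]);y=np.array([-d[1],d[0],0]);return np.array([.696,.0575,0])+np.r_[p[2:4],0]+.13*d+.27*z+x*(np.cos(a)*d+np.sin(a)*z)+yy*y+zz*(np.sin(a)*d-np.cos(a)*z)
def ext(f,p):
    q=np.array([proj(f,pt(p,.052*np.cos(u),.052*np.sin(u),zz)) for zz in(.028,.054) for u in np.linspace(0,6.283,60)])
    return q[:,0].min(),q[:,0].max(),q[:,1].min(),q[:,1].max()
obs=[(t,(294,225.2),.0675),(t,(291.6,249.5),.1185),(s,(303,172),.0675),(s,(325,160.5),.1185)]
def f(p):
    e=ext(t,p);g=ext(s,p)
    return np.concatenate([proj(c,pt(p,x,0,.036))-o for c,o,x in obs]+[[e[0]-271.4,e[1]-323.6,e[3]-223.2,e[2]-178.5,g[1]-301.4,g[3]-202.2],p[2:4]/.003])
r=least_squares(f,[.14,.56,0,0],diff_step=1e-3,x_scale=[.1,.1,.01,.01]);p=r.x
print(np.degrees(p[:2]),p[2:].round(4),r.fun.round(1))
pc=np.array([[75,207],[422,57],[522,285],[175,433]])/6.+235
C=np.array([plane(t,c,.05) for c in pc]);print("tray",C.mean(0),[np.linalg.norm(C[i]-C[i-1]).round(3) for i in range(4)])
M=C.mean(0);M[2]=.02
for M in(M,np.array([.41,.097,.02])):
    print(-(pt(p,0,0,.054)-M)@(pt(p,1,0,0)-pt(p,0,0,0)),-(pt(p,0,0,.054)-M)@(pt(p,0,1,0)-pt(p,0,0,0)))
```

```text
[ 7.6577129  29.85312371] [0.0043 0.0005] [ 0.2  1.2 -0.3 -0.8  0.2 -1.7 -1.1  1.  -0.9  1.1  2.9 -1.5 -0.2  0.7
  1.4  0.2]
tray [0.40973563 0.09528388 0.05      ] [np.float64(0.094), np.float64(0.146), np.float64(0.096), np.float64(0.145)]
0.01685615970280729 0.0018070786042411557
0.016827246759143943 7.103833149327672e-05
```

The joint fit of the handle and head outline gives a tilt of about 30°. That leaves roughly 15 mm of error across the tilt axis and about 1 mm sideways. It's inside 30 mm, and it fits the handle having sat a little low in the pads. There is plenty of time, so I'll regrip and add about 3° for margin.

```bash
python3 -m crank '[[0,0.1,0,0,0,0,0],[0,0.25,0,0,0,0,0],[0,0.4,0,0,0,0,0],[0,0.55,0,0,0,0,0],[0,0.7,0,0,0,0,0],[0,0.85,0,0,0,0,0],[0,0.93,0,0,0,0,0],[0,0.96,0,0,0,0.01,0],[0,0.96,0,0,0,0.01,0],[0,0.96,-0.1,0,0,0.01,0],[0,0.96,-0.2,0,0,0.01,0],[0,0.96,-0.3,0,0,0.01,0],[0,0.96,-0.355,0,0,0.01,0],[0,0.96,-0.355,0,0,0.01,0]]' 12
```

```text
clock: 14.6
ee_pos: [0.4638, 0.0909, 0.287]
tcp_rot: [-3.14, 0.0, -0.136]
wrist_force: [0.9, 0.4, 0.4]
width: 0.0931
```

```bash
python3 -m crank '[[0,0,0,0,0,0,0.5],[0,0,0,0,0,0,0.7],[0,0,0,0,0,0,0.9],[0,0,0,0,0,0,1],[0,0,0,0,0,0,1],[0,0,0,0,0,0,1],[0,0,0,0,0,0,1],[0,0,0,0,0,0,1],[0,0,0,0,0,0,1],[0,0,0,0,0,0,1]]' 12
```

```text
clock: 15.85
ee_pos: [0.4637, 0.0906, 0.2869]
tcp_rot: [-3.141, 0.0, -0.137]
wrist_force: [-0.4, 0.0, 1.1]
width: 0.0184
```

```bash
python3 -m crank '[[0.001,-0.001,0.005,0,0,0,1],[0.002,-0.003,0.01,0,0,0,1],[0.003,-0.004,0.014,0,0,0,1],[0.003,-0.004,0.014,0,0,0,1],[0.003,-0.004,0.014,0,0,0,1],[0.003,-0.004,0.014,0,0,0,1]]' 12
python3 -m crank '[[0,0,0,0,0,0,1],[0,0,0,0,0,0,0.8],[0,0,0,0,0,0,0.5],[0,0,0,0,0,0,0.2],[0,0,0,0,0,0,0],[0,0,0,0,0,0,0],[0,0,0,0,0,0,0],[0,0,0,0,0,0,0],[0,0,0,0,0,0,0],[0,0,0,0,0,0,0]]'
python3 -m crank '[[0,0,0.08,0,0,0,0],[0,0,0.18,0,0,0,0],[0,0,0.28,0,0,0,0],[0,0,0.36,0,0,0,0],[0,-0.1,0.36,0,0,0,0],[0,-0.25,0.36,0,0,0,0],[0,-0.4,0.36,0,0,0,0],[0,-0.55,0.36,0,0,0,0],[0,-0.7,0.36,0,0,0,0],[0,-0.85,0.36,0,0,0,0],[0,-0.95,0.36,0,0,0,0],[0,-0.95,0.36,0,0,0,0]]'
python3 m.py crop8.png
python3 - <<'E'
from h import *
s=robot.grab_frame("side");t=robot.grab_frame("top");save(t,"topZ.png");save(s,"sideZ.png")
im=np.hstack([cv2.resize(t["image"][170:260,260:340],None,fx=5,fy=5,interpolation=2),cv2.resize(s["image"][140:230,260:330],None,fx=5,fy=5,interpolation=2)])
cv2.imwrite("pics/crop9.png",im[:,:,::-1])
E
```

```text
clock: 16.6
ee_pos: [0.4648, 0.0891, 0.2925]
tcp_rot: [-3.141, 0.001, -0.136]
wrist_force: [0.3, 1.4, -2.4]
width: 0.0185
clock: 17.85
ee_pos: [0.4648, 0.0892, 0.2925]
tcp_rot: [-3.141, 0.001, -0.136]
wrist_force: [-0.1, 0.9, -0.6]
width: 0.0915
clock: 19.35
ee_pos: [0.4634, -0.2947, 0.4355]
tcp_rot: [3.141, 0.003, -0.144]
wrist_force: [0.6, 0.3, 0.6]
width: 0.0932
0.09299217644750878
lamp_grip [(array([311.1, 164.2]), 0.75)]
lamp_grip [(array([292.6, 236. ]), 0.66), (array([170.5, 259.8]), 0.41)]
lamp_knuckle [(array([274.9, 170.3]), 0.97)]
lamp_knuckle [(array([298.1, 182. ]), 0.72)]
lamp_face [(array([282.3, 188.9]), 0.94)]
lamp_face [(array([295.3, 206.1]), 0.95), (array([167.7, 260.5]), 0.71)]
tray_mid [(array([328.8, 208.7]), 0.96), (array([335.4, 259.3]), 0.94)]
tray_mid [(array([285.7, 274.2]), 0.96), (array([380.8, 274.8]), 0.67)]
k [0.565 0.075 0.27 ] [271.6 169.1] [299.9 190.2]
face [0.537 0.079 0.224] [284.6 187.4] [296.4 209. ]
grip [0.468 0.089 0.289] [316.  164.5] [292.6 240.1]
mid [0.41  0.097 0.02 ] [336.3 260.4] [283.8 276. ]
```

View pics/crop9.png

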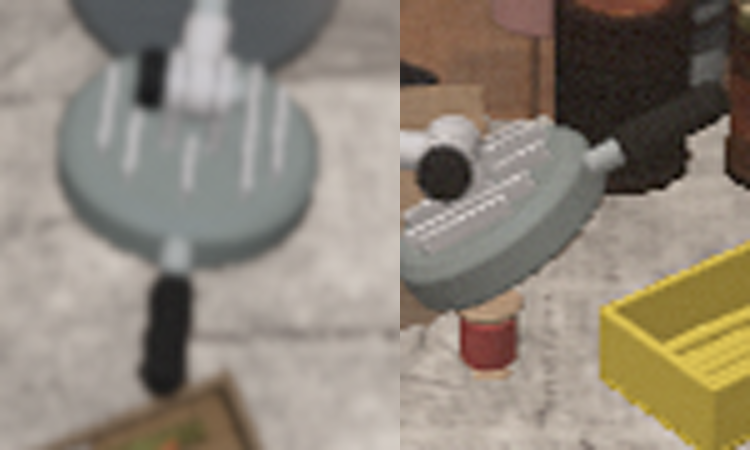

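View pics/topZ.png

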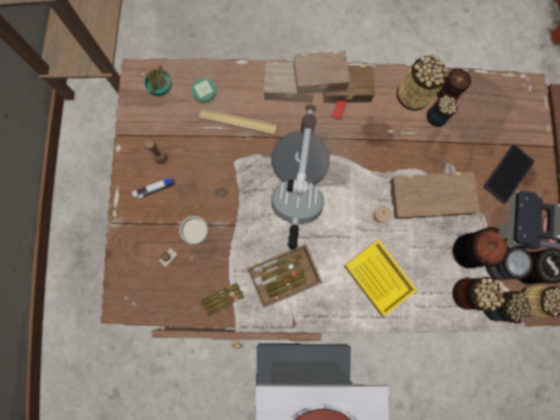

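The head now sits a little higher: the handle tip moved about 1.4 px up in the top view, which is the few degrees I wanted. The tray, pot, stamp, spool and bundle are where they were. More than a second has passed since the release, so I'm handing in.

```bash
python3 -m crank '[[0,0,0,0,0,0,0],[0,0,0,0,0,0,0],[0,0,0,0,0,0,0],[0,0,0,0,0,0,0]]'
python3 -c "
from plant import robot
print(robot.job_done())"
```

```text
clock: 20.45
ee_pos: [0.4648, -0.2905, 0.4366]
tcp_rot: [-3.141, 0.0, -0.136]
wrist_force: [1.2, -0.3, 0.5]
width: 0.0931
the job is handed in; nothing more can be done
None
```

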